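# Torque check of a gas cell's window retaining ring

## Task

Check that the brass window ring of the gas cell is tight: take the dial torque spanner out of its stand, feel for the two slots of the ring under light pressure until its two lugs are fully seated in them, and turn it gently clockwise (seen from above) until its pointer stands in the green band; keep it there for at least one second without ever going beyond the green band, and the ring must hold without turning. Then ease off and put the spanner back upright, fully down in its stand, leaving the two small tins and the capped tube where they are.

Things in the scene. Friction and masses are not known exactly. Their poses are not given: they have to be found in the camera images.
- cell: Aluminium gas cell, 67 mm across, rim 76 mm above the bench, standing window up on a grey 110 x 110 x 10 mm base plate, immovable; two brass hose stubs on its sides along its y axis. Origin: on the bench under the cell's axis, z up.
- ring_face (a point): Centre of the top face of the cell's brass retaining ring, 70 mm above the bench, 6 mm down a bore of 42 mm diameter. Ring: 41 mm outside, 20 mm inside, with two open slots oppopoint each other, 6.4 mm wide, 4.5 mm deep. Where the thread ended they lie within 0.35 rad of the cell's x axis, either way; the poses do not tell the angle. Over 45 N between spanner and cell may crack the window.
- retainer (a joint): Turn of the brass ring since it was tightened, rad, 0 at the start wherever its slots lie, positive anticlockwise from above. Its tight thread gives way only at about 0.6 N m; it must stay within 0.04 of 0. A red paint stripe crosses ring and rim at a place of no importance.
- spanner: Dial torque spanner, 91 mm tall, 0.2 to 0.35 kg, upright in its stand. Origin: on its axis at the lug tips; z up, x along the T grip. Two lugs along +x and -x, 10.5 to 17.5 mm out, 4 mm thick, 4 mm long, under a 40 mm nose up to z = 38 mm and a 54 mm dial from there to z = 50 mm. Seated, its origin is 66 mm above the bench; with lugs only resting on the ring, 70 mm.
- grip (a point): Centre of the spanner's black T grip, 77 mm above the spanner's origin: flat-sided bar 58 mm long along x, 14 mm thick along y, 28 mm tall (z = 63 to 91 mm), pinched across its thickness from above; keep the fingertips more than 54 mm above the origin, clear of the dial. Axes as the spanner's.
- pointer (a joint): Twist of the spanner's torsion spring (between grip and lugs) = red pointer's reading on the dial, rad; 0 without torque (lugs in line with the grip), positive when the grip is turned clockwise from above against the lugs. 1.5 N m per rad. Green band: 0.15 to 0.24; red beyond, 0.25 is too much. The lugs have about 0.09 rad of play in the slots each way.
- stand: Black round tool stand, immovable, 94 mm wide at the foot, 62 mm above it, 50 mm tall, with an open bore of 45 mm diameter down to 7.5 mm above the bench. Origin: on the bench under its axis. With the spanner fully down, the underside of its dial rests on the rim of the bore and its origin is 12 mm above the bench.
- stand_mouth (a point): Centre of the mouth of the stand's bore, 50 mm above the bench.
- septa_tin: Bystander: round tin with a blue lid, 56 mm across, 28 mm tall, origin under its centre.
- ferrule_tin: Bystander: round tin with a yellow lid, 42 mm across, 22 mm tall, origin under its centre.
- capped_tube: Bystander: standing centrifuge tube with an orange-red cap, 32 mm across, 114 mm tall, origin under its centre.
Mind the look-alikes: they are no part of the job. Leave any orange look-alike of the stand alone.

How it is judged:
On the way, in this order (a step that is already met when the one before it is completed fails the run):
1. the spanner's lugs are fully seated in the ring's slots (lug tips at least 2 mm below the ring's top), the spanner upright (z of spanner in the frame of cell below 0.068 m and horizontal distance between spanner and cell below 0.003 m and angle between spanner's own z axis and vertical below 0.08 rad), for 0.2 s.
2. the lugs still seated, the pointer stands in the green band (0.15 to 0.24) for one second (z of spanner in the frame of cell below 0.068 m and horizontal distance between spanner and cell below 0.003 m and value of joint pointer between 0.15 and 0.24 rad), for 1 s.
At the end, for the whole second after the job is handed in: The spanner stands upright (within 0.1 rad) in its stand, within 6 mm of the stand's axis and fully down (origin under 16 mm above the bench), at rest and without torque, and the ring is within 0.04 rad of where it was (horizontal distance between spanner and stand below 0.006 m and height (world z) of spanner below 0.016 m and angle between spanner's own z axis and vertical below 0.1 rad and value of joint pointer below 0.03 rad and value of joint retainer between -0.04 and 0.04 rad and linear speed of spanner below 0.02 m/s); the robot touches nothing.
It fails at once if the pointer passes the green band (reading over 0.25) (value of joint pointer above 0.25 rad).
It fails at once if the ring turns by more than 0.04 rad either way (value of joint retainer above 0.04 rad or value of joint retainer below -0.04 rad).
It fails at once if the spanner bears on the cell with more than 45 N (contact force between spanner and cell above 45 N).
It fails at once if a tin or the tube is moved more than 15 mm (distance of any of septa_tin, ferrule_tin, capped_tube from where it was at the start of the episode above 0.015 m).
It also fails if it takes over 72 s, if anything falls off the work surface, if the arm or the gripper's body presses on something with over 40 N, if the wrist force passes 120 N, or if a joint passes its speed limit or range.

## Robot

A 6-joint arm with a two-finger parallel gripper is mounted at the origin on the work surface; the furniture and walls round the work are solid. World frame = base frame: x ahead of the robot, y to its left, z up, the work surface at z = 0. Lengths are in m, angles in rad, forces in N, time in s.
With the tool pointing down it reaches from about 0.325 to 0.75 m from the base axis. Payload 7.6 kg.
Tool frame: the origin (TCP) lies at the very end of the fingers, on their centre line; the grasp point (between the pads) lies 19 mm behind it; z points along the fingers, y is the line along which they close (so a half turn about z gives the same grasp; the last joint's range is limited). The gripper opens to 85 mm and grips with 20 to 120 N. Pads are 22 mm wide; open, the fingers measure 114 mm over their backs; the gripper's body (76 mm by 85 mm) begins 54 mm behind the grasp point. The pads swing forward as they close: fully open they stand 13 mm farther back than shut.
Start: joints at [1.085, 0.052, 1.401, -0, 1.689, -0.07], TCP at [0.212, 0.48, 0.231] pointing down, gripper open.
Joint ranges: [-2.9, 2.9], [-0.91, 2.17], [0.12, 2.37], [-1.06, 4.2], [0.26, 2.73], [-2.93, 2.93]. Speed limits (rad/s): [2.57, 2.57, 3.01, 3.14, 3.14, 3.14].

## Interface

Orientations are given as [roll, pitch, yaw] about the fixed x, y, z axes, in that order (R = Rz(yaw) Ry(pitch) Rx(roll)).
In Python, from workcell import r gives the robot as it stands.
- The arm moves only by the tool drive_tool, never from a script. Its argument "series" is a list of rows, each a list of 3 entries, a list of its own where there are three numbers: the opening, from 0 (shut) to 1 (fully open), then the shift along the tool's x, y, z in mm, then the turn, a rotation vector about the tool's x, y, z in degrees. In form: [[fingers, [dx, dy, dz], [wx, wy, wz]], ...]. A call has exactly 10 rows; each row shifts and turns the commanded pose from where the row before left it, along the tool's axes as they then stand; what a row does not reach is not made up. A row lasts 1/8 s, in which the tool goes at most 62.5 mm and 10.7 degrees, less where a joint would pass 70% of its speed; a pose out of reach is approached as far as the arm can. A call with a gripper value outside its range is refused whole. The fingers move at their own pace and stop on an object; the grip force is fixed at half the most. Time passes only in rows, so rows that do not move let the fingers close, or fill a call up. It gives the time, the measured TCP pose, the force, the opening and the grip force at its end, in the units of the state.
- r.sense(): the state, without advancing time (a new reading comes with each control period).
- r.camera(name): name is "scene" or "top" or "wrist"; returns a dict with "img" (480x640x3 uint8, red, green, blue), "mtx" (3x3 intrinsics, pixels), "rvec" (rotation vector, rad) and "tvec" (3), from world to camera coordinates, as OpenCV has them. Camera axes: x right, y down, z forward; pixel columns grow to the right and rows downward; lengths in m; the calibration is good to about 2 mm. The wrist camera is an equidistant fisheye: a pixel r from the principal point sees the ray r / f radians off the axis. A picture is of the moment at which its call begins. There is no depth.
- r.job_done(): hands the job in; it is judged then, once.
The state is a dict: "clock": time; "joint_pos": joint angles; "qvel": joint speeds; "effort": joint torques, N m; "eef_pos": TCP position; "tool_rot": TCP orientation; "wrist_force": force on the tool from outside, world axes, zero at the start; "wrist_torque": the same for the moment, N m; "width": finger opening in m; "grip_force": force on a finger pad.
Only numpy, scipy, OpenCV 4.12 (cv2) and the standard library are available. Lean on these libraries where they do the work, as an engineer would, in place of code of your own. Each camera call takes 0.05 s, during which the arm holds its last target. There are 200 camera calls.

## Working session

There is one attempt and no reset: what is moved stays moved. The work goes in short steps, Python scripts to look and compute and a tool call to move; the robot and the scene stay as the last step left them, time stands still between calls to the robot, and variables do not carry over. Pictures are saved under pics/ and viewed, at most 10 in all, crops included, and the job is handed in when it is done.

Besides the shell and the picture viewer there is one more tool, called after "Emit:" as a command line: name --argument value ..., lists and objects as JSON in quotes. drive_tool: Moves the arm, as the interface text tells. Its arguments: {"type":"object","properties":{"series":{"type":"array","items":{"type":"array"}}},"required":["series"]}

```bash
mkdir -p pics; ls; cat > h.py <<'E'
import numpy as np, cv2
from workcell import r
def snap(n,f):
    c=r.camera(n); cv2.imwrite(f'pics/{f}.png',c['img'][:,:,::-1]); np.savez(f'pics/{f}.npz',**c); return c
def ray(c,uv,fish=False):
    K=c['mtx']; R=cv2.Rodrigues(np.array(c['rvec'],float))[0]; t=np.array(c['tvec'],float).ravel()
    x=(uv[0]-K[0,2])/K[0,0]; y=(uv[1]-K[1,2])/K[1,1]
    if fish:
        th=np.hypot(x,y); s=np.sin(th)/max(th,1e-9); d=np.array([x*s,y*s,np.cos(th)])
    else: d=np.array([x,y,1.])
    return -R.T@t, R.T@(d/np.linalg.norm(d))
def atz(c,uv,z,fish=False):
    o,d=ray(c,uv,fish); return o+d*(z-o[2])/d[2]
def tri(rays):
    A=sum(np.eye(3)-np.outer(d,d) for o,d in rays); b=sum((np.eye(3)-np.outer(d,d))@o for o,d in rays)
    return np.linalg.solve(A,b)
def proj(c,P,fish=False):
    R=cv2.Rodrigues(np.array(c['rvec'],float))[0]; p=R@np.array(P)+np.array(c['tvec'],float).ravel(); K=c['mtx']
    if fish:
        rr=np.hypot(p[0],p[1]); th=np.arctan2(rr,p[2]); x,y=p[0]/rr*th,p[1]/rr*th
    else: x,y=p[:2]/p[2]
    return np.array([K[0,0]*x+K[0,2],K[1,1]*y+K[1,2]])
def ld(f): return dict(np.load(f'pics/{f}.npz'))
E
python3 - <<'E'
from h import *
for n in('scene','top','wrist'):
    c=snap(n,n+'0'); print(n,c['mtx'].tolist() if hasattr(c['mtx'],'tolist') else c['mtx'],ray(c,(320,240)))
print(r.sense())
E
```

```text
pics
scene [[500.92778003436047, 0.0, 322.9388635516038], [0.0, 500.92778003436047, 228.2707309440044], [0.0, 0.0, 1.0]] (array([ 0.21476076, -0.68805629,  0.54084009]), array([ 0.36383219,  0.77048797, -0.52342566]))
top [[542.323682748521, 0.0, 328.22438050978735], [0.0, 542.323682748521, 242.14011326123193], [0.0, 0.0, 1.0]] (array([ 0.38466828, -0.0067846 ,  1.06627932]), array([ 0.17001443,  0.04636247, -0.98435035]))
wrist [[371.64829954431775, 0.0, 317.01954130953084], [0.0, 371.64829954431775, 237.1632877821761], [0.0, 0.0, 1.0]] (array([0.13875779, 0.51255094, 0.37243737]), array([ 0.29604302, -0.12260352, -0.94727341]))
{'clock': 0.15, 'joint_pos': array([ 1.08468654e+00,  5.27248940e-02,  1.40149003e+00, -1.66632174e-05,
        1.68859379e+00, -7.02997890e-02]), 'qvel': array([ 0.00049291, -0.0023524 , -0.00230429,  0.00080166, -0.00144425,
        0.00080783]), 'effort': array([ 1.82149015e-04, -3.81950462e+01, -3.60425735e+01, -7.80440791e-05,
        4.59545656e-03,  5.90744776e-06]), 'eef_pos': array([0.21194176, 0.48007281, 0.23064946]), 'tool_rot': array([-3.14037844e+00, -6.89090409e-05,  2.72578067e+00]), 'wrist_force': array([ 1.25103899, -0.08040498, -0.19422928]), 'wrist_torque': array([-0.00183957, -0.02048041,  0.02982459]), 'grip_force': 0.0, 'width': 0.08543582012474059}
```

View pics/top0.png

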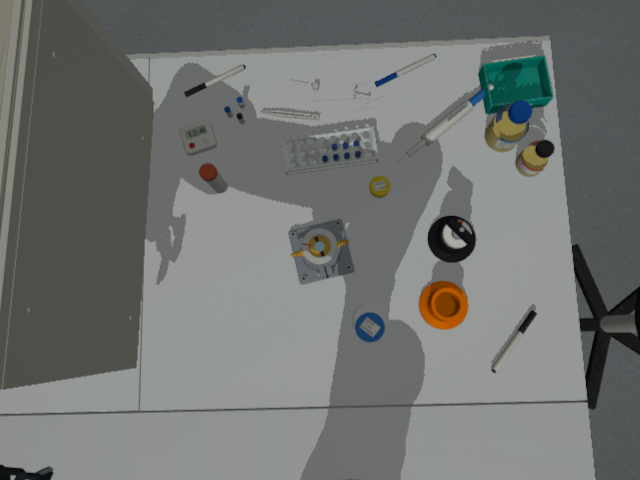

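View pics/scene0.png

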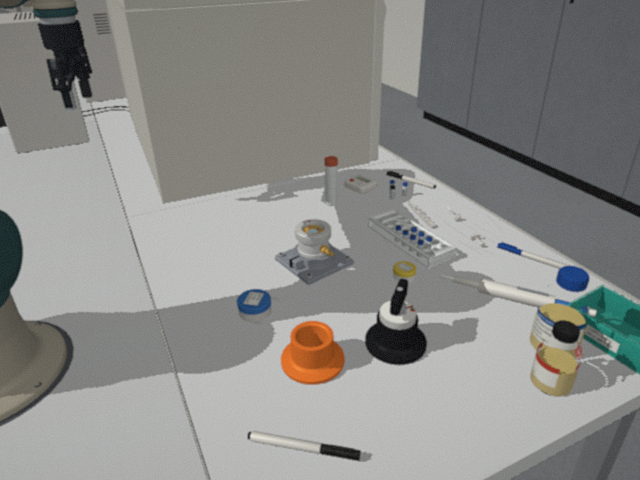

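The top view shows the cell at about (321,248), spanner in its black stand at (456,235), orange look-alike at (444,305), tube cap at (208,172), blue tin (370,327) and yellow tin (380,186). The scene view agrees: cell (313,235), spanner grip (400,295). Next I'll enlarge the cell and spanner.

```bash
python3 - <<'E'
from h import *
t=ld('top0')['img'][:,:,::-1]; s=ld('scene0')['img'][:,:,::-1]
f=lambda im,x,y,w,h,k:cv2.resize(im[y:y+h,x:x+w],None,fx=k,fy=k,interpolation=cv2.INTER_CUBIC)
a=np.hstack([f(t,284,214,80,60,5),f(t,416,205,80,60,5)])
b=np.hstack([f(s,270,205,80,60,5),f(s,360,275,80,60,5)])
cv2.imwrite('pics/crop.png',np.vstack([a,b]))
E
```

```text
(no output)
```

View pics/crop.png

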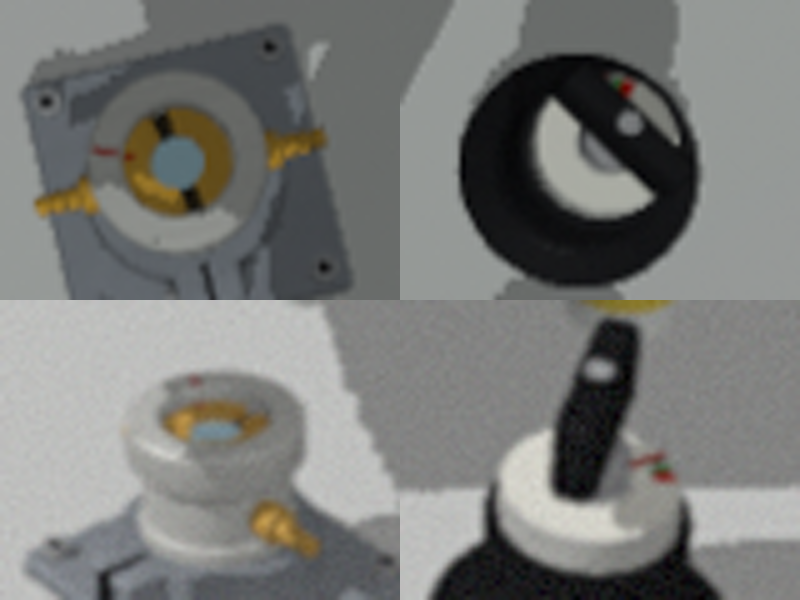

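```bash
python3 - <<'E'
from h import *
t=ld('top0'); s=ld('scene0')
T=lambda X,Y,x0,y0:((X+.5)/5-.5+x0,(Y+.5)/5-.5+y0)
tr=T(178,162,284,214); sr=T(215,431,270,205-60)
tg=T(630,124,416-80,205); sg=T(600,369,360-80,275-60)
for n,a,b in(('ring',tr,sr),('gripbutton',tg,sg)):
    print(n,tri([ray(t,a),ray(s,b)]))
print('ring@70',atz(t,tr,.070),atz(s,sr,.070))
s1,s2=[atz(t,T(*p,284,214),.070) for p in((161,125),(193,200))]
print('slot',s1,s2,(s1+s2)/2,np.degrees(np.arctan2(*(s1-s2)[[1,0]])))
h1,h2=[atz(t,T(*p,284,214),.005) for p in((99,204-2),(298,145))]
print('stubs deg',np.degrees(np.arctan2(*(atz(t,T(38,207,284,214),.03)-atz(t,T(325,138,284,214),.03))[[1,0]])))
print('grip top',atz(t,tg,.103),atz(s,sg,.103))
# stand foot
print('foot',atz(t,T(579,170,336,205),.004))
e1=atz(t,T(572,82,336,205),.103);e2=atz(t,T(672,175,336,205),.103); d=e1-e2;print('grip ends',e1,e2,np.degrees(np.arctan2(d[1],d[0])),np.linalg.norm(d))
E
```

```text
ring [0.54519884 0.04210336 0.0689996 ]
gripbutton [ 0.56203091 -0.21595389  0.10352567]
ring@70 [0.54545743 0.04190999 0.07      ] [0.54404739 0.04061111 0.07      ]
slot [0.55965637 0.04792276 0.07      ] [0.53097838 0.03668044 0.07      ] [0.54531737 0.0423016  0.07      ] 21.40612126245967
stubs deg 101.80612247041296
grip top [ 0.56184573 -0.21592521  0.103     ] [ 0.56277744 -0.21542989  0.103     ]
foot [ 0.56229225 -0.2162324   0.004     ]
grip ends [ 0.57790422 -0.19627944  0.103     ] [ 0.54282626 -0.22954776  0.103     ] 43.48330284081059 0.04834505213508957
```

```bash
cat >> h.py <<'E'
def plan(p0,yaw0,p1,yaw1,n,nd=0):
    """rows of round tool-frame deltas (tool down); yaw deg, positions m"""
    p=np.array(p0,float)*1000; y=yaw0; p0=p.copy(); p1=np.array(p1)*1000; rows=[]
    for i in range(1,n+1):
        q=p0+(p1-p0)*i/n; yy=yaw0+(yaw1-yaw0)*i/n; c,s=np.cos(np.radians(y)),np.sin(np.radians(y))
        R=np.array([[c,s,0],[s,-c,0],[0,0,-1]]); d=np.round(R.T@(q-p),nd); w=round(y-yy,1)
        rows.append([d.tolist(),w]); p=p+R@d; y-=w
    print(rows); print('ends',p.round(1),round(y,2))
def st():
    s=r.sense(); R=cv2.Rodrigues(np.zeros(3))[0]
    print('t',round(s['clock'],2),'p',(s['eef_pos']*1000).round(2),'rpy',np.degrees(s['tool_rot']).round(2),'F',s['wrist_force'].round(1),'M',s['wrist_torque'].round(3),'w',round(s['width']*1000,1),'g',round(s['grip_force'],1),'q',np.degrees(s['joint_pos']).round(1)); return s
E
python3 - <<'E'
from h import *
t=ld('top0');s=ld('scene0')
print('box corner',atz(t,(136,370),0),atz(s,(165,200),0),atz(t,(153,85),0))
plan([.2119,.4801,.2306],156.2,[.49,.0,.23],53,10)
E
```

```text
box corner [0.32450952 0.40760006 0.        ] [0.34043944 0.44360475 0.        ] [0.91438193 0.38996527 0.        ]
[[[-45.0, -33.0, 0.0], 10.3], [[-50.0, -24.0, 0.0], 10.3], [[-53.0, -15.0, 0.0], 10.4], [[-55.0, -5.0, 0.0], 10.3], [[-56.0, 5.0, 0.0], 10.3], [[-53.0, 15.0, 0.0], 10.3], [[-50.0, 24.0, 0.0], 10.3], [[-45.0, 33.0, 0.0], 10.4], [[-38.0, 40.0, 1.0], 10.3], [[-30.0, 46.0, -0.0], 10.3]]
ends [489.7   0.5 229.6] 53.0
```

```bash
python3 - <<'E'
from h import *
plan([.2119,.4801,.2306],156.2,[.215,.31,.231],156.2,3)
plan([.215,.31,.231],156.2,[.47,.0,.23],84,7)
plan([.47,0,.23],84,[.505,-.006,.22],43.4,4)
E
```

```text
[[[-24.0, -51.0, -0.0], 0.0], [[-24.0, -52.0, -0.0], 0.0], [[-23.0, -51.0, -0.0], 0.0]]
ends [214.7 310.5 230.6] 156.2
[[[-51.0, -26.0, 0.0], 10.3], [[-55.0, -16.0, 0.0], 10.3], [[-57.0, -6.0, 0.0], 10.3], [[-57.0, 4.0, 1.0], 10.4], [[-56.0, 14.0, -0.0], 10.3], [[-52.0, 25.0, -0.0], 10.3], [[-47.0, 33.0, 0.0], 10.3]]
ends [ 4.705e+02 -1.000e-01  2.300e+02] 84.0
[[[-1.0, 9.0, 2.0], 10.2], [[1.0, 9.0, 3.0], 10.1], [[3.0, 8.0, 2.0], 10.1], [[4.0, 8.0, 3.0], 10.2]]
ends [505.1  -5.9 220. ] 43.4
```

Emit:
drive_tool --series '[[1, [-24, -51, 0], [0, 0, 0]], [1, [-24, -52, 0], [0, 0, 0]], [1, [-23, -51, 0], [0, 0, 0]], [1, [-51, -26, 0], [0, 0, 10.3]], [1, [-55, -16, 0], [0, 0, 10.3]], [1, [-57, -6, 0], [0, 0, 10.3]], [1, [-57, 4, 1], [0, 0, 10.4]], [1, [-56, 14, 0], [0, 0, 10.3]], [1, [-52, 25, 0], [0, 0, 10.3]], [1, [-47, 33, 0], [0, 0, 10.3]]]'

```text
clock: 1.4
eef_pos: [0.4711, -0.0013, 0.2301]
tool_rot: [3.142, -0.0, 1.459]
wrist_force: [0.4, 0.9, 0.6]
width: 0.0857
grip_force: 0.0
```

Emit:
drive_tool --series '[[1, [-1, 9, 2], [0, 0, 10.2]], [1, [1, 9, 3], [0, 0, 10.1]], [1, [3, 8, 2], [0, 0, 10.1]], [1, [4, 8, 3], [0, 0, 10.2]], [1, [0, 0, 0], [0, 0, 0]], [1, [0, 0, 0], [0, 0, 0]], [1, [0, 0, 0], [0, 0, 0]], [1, [0, 0, 0], [0, 0, 0]], [1, [0, 0, 0], [0, 0, 0]], [1, [0, 0, 0], [0, 0, 0]]]'

```text
clock: 2.65
eef_pos: [0.5052, -0.0054, 0.2203]
tool_rot: [3.142, -0.0, 0.757]
wrist_force: [-0.2, 0.7, 0.3]
width: 0.0855
grip_force: 0.0
```

```bash
python3 - <<'E'
from h import *
c=snap('wrist','w1'); st()
u=proj(c,[.545,.042,.070],True); v=proj(c,[.562,-.216,.103],True); print(u,v)
x,y=int(u[0])-80,int(u[1])-60
img=c['img'][:,:,::-1]
cr=cv2.resize(img[max(y,0):y+120,max(x,0):x+160],None,fx=5,fy=5,interpolation=cv2.INTER_CUBIC); print(x,y,cr.shape); cv2.imwrite('pics/w1c.png',cr)
E
```

```text
t 2.7 p [505.21  -5.4  220.33] rpy [ 1.800e+02 -1.000e-02  4.339e+01] F [-1.1 -0.2 -1.1] M [ 0.023 -0.01  -0.026] w 85.4 g 0.0 q [-4.8 -0.  84.6  0.  95.4 41.8]
[307.62482513 143.41305921] [521.75092328 337.18065617]
227 83 (600, 800, 3)
```

View pics/w1c.png

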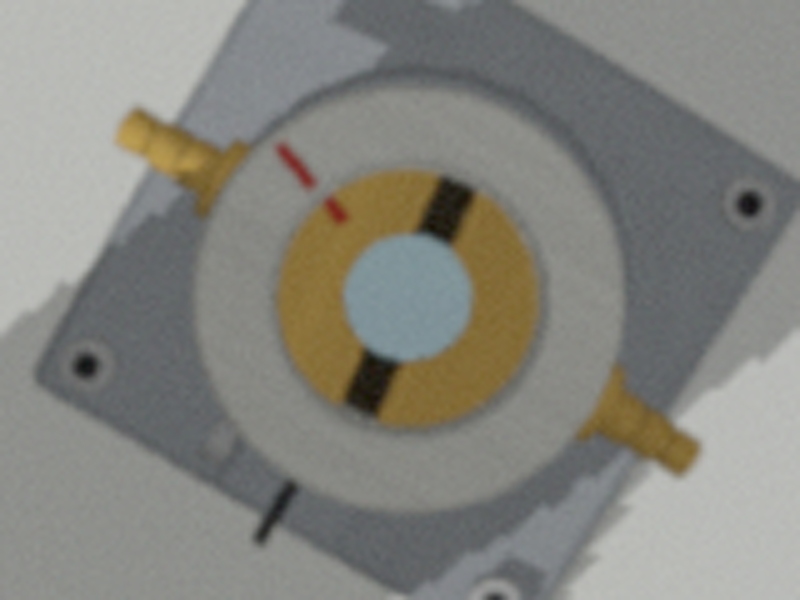

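Close view of the cell: ring centre at crop (408,298), slots at (449,208) and (371,383), crop origin (227,83), scale 5. The two slots are clear.

```bash
python3 - <<'E'
from h import *
c=ld('w1');t=ld('top0');s=ld('scene0')
W=lambda X,Y,x0=227,y0=83:((X+.5)/5-.5+x0,(Y+.5)/5-.5+y0)
T=lambda X,Y,x0,y0:((X+.5)/5-.5+x0,(Y+.5)/5-.5+y0)
rc=W(408,298)
print('ring tri w/t',tri([ray(c,rc,1),ray(t,T(178,162,284,214))]),'w/t/s',tri([ray(c,rc,1),ray(t,T(178,162,284,214)),ray(s,T(215,431,270,145))]))
print('ring@70',atz(c,rc,.07,1))
a,b=[atz(c,W(*p),.07,1) for p in((449,208),(371,383))]
print(a,b,(a+b)/2,np.degrees(np.arctan2((a-b)[1],(a-b)[0])))
p,q=[atz(c,W(*p),.035,1) for p in((130,132),(688,456))]; print('stubs-90',np.degrees(np.arctan2((p-q)[1],(p-q)[0]))-90)
img=c['img'][:,:,::-1]
cv2.imwrite('pics/w1g.png',cv2.resize(img[277:397,442:602],None,fx=5,fy=5,interpolation=cv2.INTER_CUBIC))
plan([.505,-.0056,.220],43.4,[.562-.015,-.216-.010,.215],43.4,5)
E
```

```text
ring tri w/t [0.54587048 0.04215171 0.06722166] w/t/s [0.54550213 0.04226977 0.06873597]
ring@70 [0.5460054  0.04232774 0.07      ]
[0.56069222 0.04740264 0.07      ] [0.53220489 0.03736538 0.07      ] [0.54644855 0.04238401 0.07      ] 19.409463523481552
stubs-90 12.691289715957112
[[[-24.0, 38.0, 1.0], 0.0], [[-24.0, 38.0, 1.0], 0.0], [[-25.0, 37.0, 1.0], 0.0], [[-24.0, 38.0, 1.0], 0.0], [[-24.0, 38.0, 1.0], 0.0]]
ends [ 546.9 -226.1  215. ] 43.4
```

View pics/w1g.png

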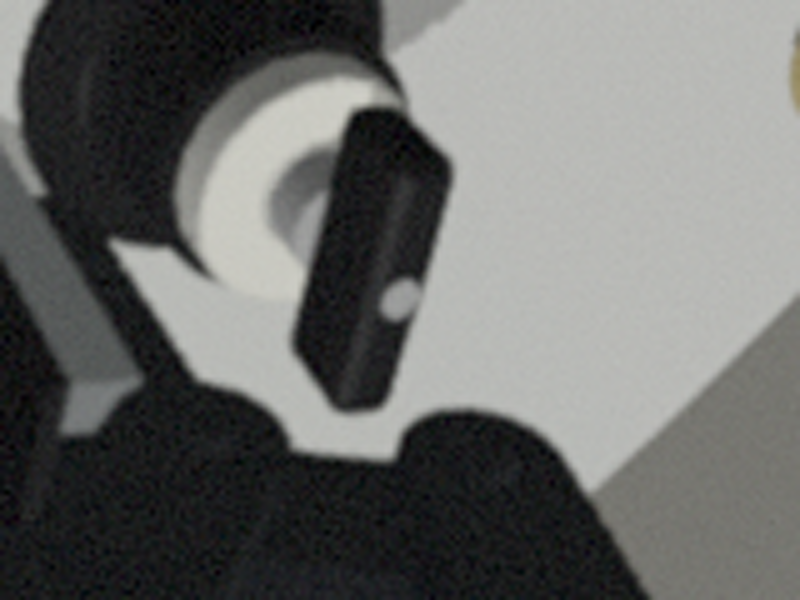

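Grip button at crop (401,299), i.e. wrist pixel (521.8,336.4), which matches the predicted (521.8,337.2) for (0.562,-0.216,0.103). I'll move close for the grip's yaw.

Emit:
drive_tool --series '[[1, [-27, 39, 1], [0, 0, 0]], [1, [-27, 39, 1], [0, 0, 0]], [1, [-27, 39, 1], [0, 0, 0]], [1, [-27, 39, 1], [0, 0, 0]], [1, [-27, 37, 1], [0, 0, 0]], [1, [-28, 0, 0], [0, 0, 0]], [1, [0, 0, 0], [0, 0, 0]], [1, [0, 0, 0], [0, 0, 0]], [1, [0, 0, 0], [0, 0, 0]], [1, [0, 0, 0], [0, 0, 0]]]'

```text
clock: 3.95
eef_pos: [0.5197, -0.2569, 0.2154]
tool_rot: [3.141, -0.0, 0.758]
wrist_force: [0.0, -0.3, 0.7]
width: 0.0854
grip_force: 0.0
```

```bash
python3 - <<'E'
from h import *
c=snap('wrist','w2'); st()
u=proj(c,[.562,-.216,.103],True); print(u)
x,y=int(u[0])-80,int(u[1])-60
cr=cv2.resize(c['img'][:,:,::-1][y:y+120,x:x+160],None,fx=5,fy=5,interpolation=cv2.INTER_CUBIC); print(x,y,cr.shape); cv2.imwrite('pics/w2c.png',cr)
E
```

```text
t 4.0 p [ 519.63 -257.06  215.38] rpy [ 1.7999e+02 -1.0000e-02  4.3430e+01] F [ 0.9 -0.   0.4] M [ 0.006  0.05  -0.012] w 85.3 g 0.0 q [-30.   12.1  72.1   0.   95.8  16.6]
[315.7472535  150.78154568]
235 90 (600, 800, 3)
```

View pics/w2c.png

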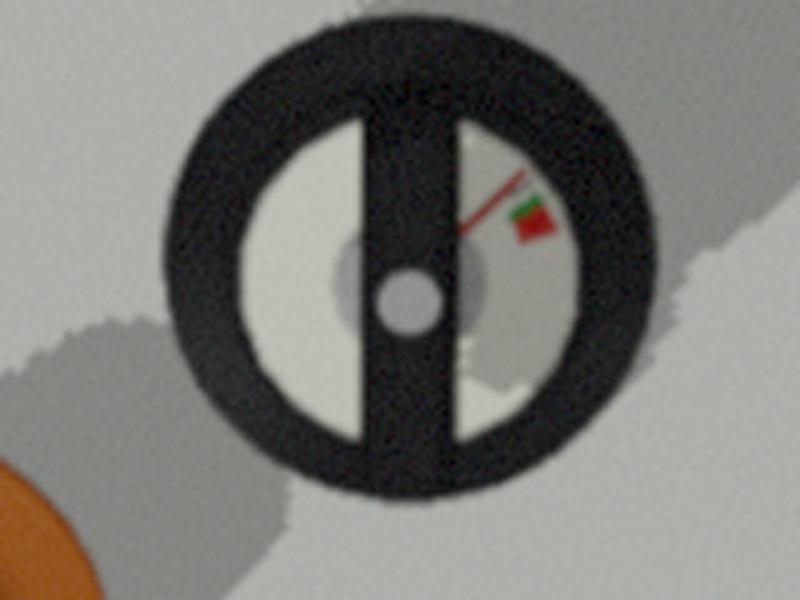

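Grip runs vertically in the crop (edges 363..457), so it is aligned with the tool at yaw 43.4°; button at crop (409,302), i.e. pixel (316.5,150.1).

```bash
python3 - <<'E'
from h import *
c=ld('w2');w=ld('w1');t=ld('top0');s=ld('scene0')
b=(316.5,150.1)
R=[ray(c,b,1),ray(w,(521.8,336.4),1),ray(t,(461.6+.4-.4,229.5)),ray(s,(399.7,288.5))]
print(tri(R[:2]),tri(R),[atz(c,b,.103,1)])
g=atz(c,b,.103,1); d=g[:2]-np.array([.51963,-.25706]); y=np.radians(43.43)
print('tool d mm',1000*(d@[np.cos(y),np.sin(y)]),1000*(d@[np.sin(y),-np.cos(y)]))
for X in((363,457,118),(361,457,440)):
    print(atz(c,((X[0]+X[1])/10-.4+235,X[2]/5-.4+90),.103,1))
E
```

```text
[ 0.56257354 -0.21610187  0.10214072] [ 0.56240154 -0.21587964  0.1027785 ] [array([ 0.56269307, -0.21604956,  0.103     ])]
tool d mm 59.466402736362475 -0.17791375686454827
[ 0.5811163  -0.19871772  0.103     ]
[ 0.54877015 -0.22912051  0.103     ]
```

Emit:
drive_tool --series '[[1, [40, 0, 0], [0, 0, 0]], [1, [19.5, -0.2, 20], [0, 0, 0]], [1, [0, 0, 40], [0, 0, 0]], [1, [0, 0, 40], [0, 0, 0]], [1, [0, 0, 30], [0, 0, 0]], [1, [0, 0, 13], [0, 0, 0]], [1, [0, 0, 0], [0, 0, 0]], [0, [0, 0, 0], [0, 0, 0]], [0, [0, 0, 0], [0, 0, 0]], [0, [0, 0, 0], [0, 0, 0]]]'

```text
clock: 5.25
eef_pos: [0.5628, -0.2168, 0.0731]
tool_rot: [3.14, -0.001, 0.757]
wrist_force: [0.8, 1.1, -0.2]
width: 0.0321
grip_force: 0.0
```

Emit:
drive_tool --series '[[0, [0, 0, 0], [0, 0, 0]], [0, [0, 0, 0], [0, 0, 0]], [0, [0, 0, 0], [0, 0, 0]], [0, [0, 0, 0], [0, 0, 0]], [0, [0, 0, 0], [0, 0, 0]], [0, [0, 0, 0], [0, 0, 0]], [0, [0, 0, 0], [0, 0, 0]], [0, [0, 0, 0], [0, 0, 0]], [0, [0, 0, 0], [0, 0, 0]], [0, [0, 0, 0], [0, 0, 0]]]'

```text
clock: 6.5
eef_pos: [0.5627, -0.2167, 0.0733]
tool_rot: [3.141, -0.0, 0.757]
wrist_force: [-1.8, 1.3, 5.7]
width: 0.0183
grip_force: 58.5
```

```bash
python3 -c "
from h import *
st()"
```

```text
t 6.5 p [ 562.69 -216.68   73.25] rpy [ 1.7995e+02 -3.0000e-02  4.3380e+01] F [-1.8  1.3  5.7] M [0.208 0.395 0.017] w 18.3 g 58.5 q [-24.6  21.2  77.7   0.   81.   22. ]
```

Emit:
drive_tool --series '[[0, [0, 0, -3], [0, 0, 0]], [0, [0, 0, -7], [0, 0, 0]], [0, [0, 0, -10], [0, 0, 0]], [0, [0, 0, -15], [0, 0, 0]], [0, [0, 0, -15], [0, 0, 0]], [0, [0, 0, -15], [0, 0, 0]], [0, [0, 0, -20], [0, 0, 0]], [0, [0, 0, -15], [0, 0, 0]], [0, [0, 0, 0], [0, 0, 0]], [0, [0, 0, 0], [0, 0, 0]]]'

```text
clock: 7.75
eef_pos: [0.5621, -0.2165, 0.1714]
tool_rot: [-3.14, 0.0, 0.757]
wrist_force: [0.3, -0.2, -2.7]
width: 0.018
grip_force: 58.8
```

```bash
python3 - <<'E'
from h import *
s=st(); c=snap('wrist','w3'); snap('scene','s3'); t=snap('top','t3')
g=s['eef_pos']; u=proj(c,g+[0,0,.033],True).astype(int); v=proj(ld('s3'),g+[0,0,-.01]).astype(int); print(u,v)
f=lambda im,u,w,h,k:cv2.resize(im[max(u[1]-h//2,0):,max(u[0]-w//2,0):][:h,:w,::-1],(w*k,h*k),interpolation=cv2.INTER_CUBIC)
a=f(c['img'],u,200,200,2);b=f(ld('s3')['img'],v,100,100,4)
print(max(u[0]-100,0),max(u[1]-100,0),v-50)
cv2.imwrite('pics/m3.png',np.hstack([a,b]))
E
```

```text
t 7.75 p [ 562.09 -216.48  171.43] rpy [-1.7993e+02  3.0000e-02  4.3380e+01] F [ 0.3 -0.2 -2.7] M [ 0.026 -0.034 -0.028] w 18.0 g 58.8 q [-24.6  16.9  71.5   0.   91.7  22. ]
[316 355] [402 254]
216 255 [352 204]
```

View pics/m3.png

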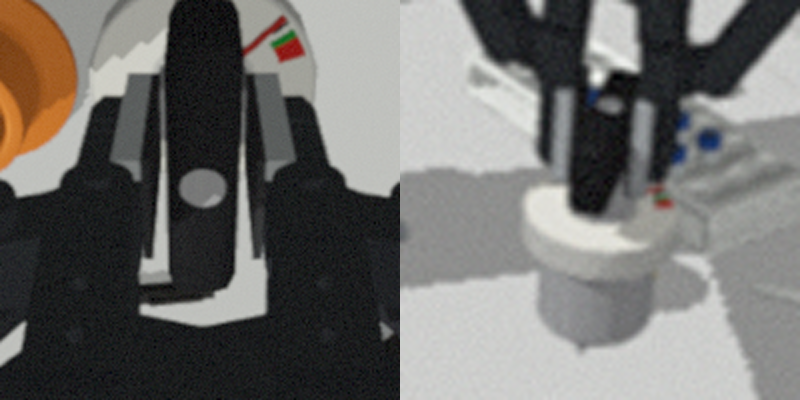

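The spanner is held square between the pads, hanging straight (lug visible at right panel (583,347)), and weighs about 0.27 kg. I'll carry it over the cell.

```bash
python3 - <<'E'
from h import *
plan([.5621,-.2165,.1714],43.38,[.5456,.0422,.150],19.4,7,1)
E
```

```text
[[[23.7, -28.5, 3.1], 3.4], [[21.9, -29.8, 3.0], 3.5], [[20.1, -31.1, 3.1], 3.4], [[18.2, -32.3, 3.0], 3.4], [[16.2, -33.3, 3.1], 3.4], [[14.3, -34.1, 3.0], 3.5], [[12.1, -35.0, 3.1], 3.4]]
ends [545.6  42.2 150. ] 19.38
```

Emit:
drive_tool --series '[[0, [23.7, -28.5, 3.1], [0, 0, 3.4]], [0, [21.9, -29.8, 3], [0, 0, 3.5]], [0, [20.1, -31.1, 3.1], [0, 0, 3.4]], [0, [18.2, -32.3, 3], [0, 0, 3.4]], [0, [16.2, -33.3, 3.1], [0, 0, 3.4]], [0, [14.3, -34.1, 3], [0, 0, 3.5]], [0, [12.1, -35, 3.1], [0, 0, 3.4]], [0, [0, 0, 0], [0, 0, 0]], [0, [0, 0, 0], [0, 0, 0]], [0, [0, 0, 0], [0, 0, 0]]]'

```text
clock: 9.15
eef_pos: [0.546, 0.0411, 0.1509]
tool_rot: [3.141, 0.0, 0.337]
wrist_force: [0.6, -0.7, -3.0]
width: 0.018
grip_force: 59.0
```

```bash
python3 - <<'E'
from h import *
s=st()
plan(s['eef_pos'],np.degrees(s['tool_rot'][2]),[.5456,.0422,.1365],19.4,1,1)
for n in('scene','top','wrist'): snap(n,n[0]+'4')
E
```

```text
t 9.15 p [546.02  41.1  150.87] rpy [179.99   0.    19.32] F [ 0.6 -0.7 -3. ] M [-0.001  0.019  0.001] w 18.0 g 59.0 q [ 0.4  8.8 83.2 -0.  88.  71.1]
[[[-0.0, -1.2, 14.4], np.float64(-0.1)]]
ends [545.6  42.2 136.5] 19.42
```

Emit:
drive_tool --series '[[0, [0, -1.2, 6], [0, 0, 0]], [0, [0, 0, 6], [0, 0, 0]], [0, [0, 0, 2], [0, 0, 0]], [0, [0, 0, 1], [0, 0, 0]], [0, [0, 0, 1], [0, 0, 0]], [0, [0, 0, 0.5], [0, 0, 0]], [0, [0, 0, 0.5], [0, 0, 0]], [0, [0, 0, 0.5], [0, 0, 0]], [0, [0, 0, 0], [0, 0, 0]], [0, [0, 0, 0], [0, 0, 0]]]'

```text
clock: 10.55
eef_pos: [0.5455, 0.0432, 0.1334]
tool_rot: [-3.142, -0.0, 0.338]
wrist_force: [0.5, 0.3, -2.5]
width: 0.0179
grip_force: 59.0
```

```bash
python3 -c "
from h import *
st()"
```

```text
t 10.55 p [545.52  43.2  133.41] rpy [-180.     -0.     19.38] F [ 0.5  0.3 -2.5] M [ 0.054 -0.032  0.015] w 17.9 g 59.0 q [ 0.7  9.5 84.5  0.  86.  71.3]
```

Emit:
drive_tool --series '[[0, [0, 0.9, 0], [0, 0, 0]], [0, [0, 0, 0], [0, 0, 0]], [0, [0, 0, 0.3], [0, 0, 0]], [0, [0, 0, 0.3], [0, 0, 0]], [0, [0, 0, 0.3], [0, 0, 0]], [0, [0, 0, 0.3], [0, 0, 0]], [0, [0, 0, 0.3], [0, 0, 0]], [0, [0, 0, 0], [0, 0, 0]], [0, [0, 0, 0], [0, 0, 0]], [0, [0, 0, 0], [0, 0, 0]]]'

```text
clock: 11.8
eef_pos: [0.5458, 0.0423, 0.1319]
tool_rot: [-3.142, -0.0, 0.338]
wrist_force: [-0.5, 0.1, -2.0]
width: 0.0183
grip_force: 59.0
```

```bash
python3 -c "
from h import *
st()"
```

```text
t 11.8 p [545.81  42.34 131.89] rpy [-180.     -0.     19.38] F [-0.5  0.1 -2. ] M [-0.002 -0.053  0.011] w 18.3 g 59.0 q [ 0.6  9.6 84.5  0.  85.8 71.2]
```

Emit:
drive_tool --series '[[0, [0, 0, 0.3], [0, 0, 0]], [0, [0, 0, 0.3], [0, 0, 0]], [0, [0, 0, 0.3], [0, 0, 0]], [0, [0, 0, 0.3], [0, 0, 0]], [0, [0, 0, 0.3], [0, 0, 0]], [0, [0, 0, 0.3], [0, 0, 0]], [0, [0, 0, 0], [0, 0, 0]], [0, [0, 0, 0], [0, 0, 0]], [0, [0, 0, 0], [0, 0, 0]], [0, [0, 0, 0], [0, 0, 0]]]'

```text
clock: 13.05
eef_pos: [0.5458, 0.0424, 0.1301]
tool_rot: [-3.142, -0.0, 0.338]
wrist_force: [-0.5, -0.1, -2.1]
width: 0.018
grip_force: 59.0
```

```bash
python3 -c "
from h import *
st()"
```

```text
t 13.05 p [545.83  42.35 130.12] rpy [-180.     -0.     19.38] F [-0.5 -0.1 -2.1] M [ 0.005 -0.037 -0.002] w 18.0 g 59.0 q [ 0.6  9.7 84.7  0.  85.6 71.2]
```

Emit:
drive_tool --series '[[0, [0, 0, 0.4], [0, 0, 0]], [0, [0, 0, 0.4], [0, 0, 0]], [0, [0, 0, 0.4], [0, 0, 0]], [0, [0, 0, 0.4], [0, 0, 0]], [0, [0, 0, 0.3], [0, 0, 0]], [0, [0, 0, 0.3], [0, 0, 0]], [0, [0, 0, 0], [0, 0, 0]], [0, [0, 0, 0], [0, 0, 0]], [0, [0, 0, 0], [0, 0, 0]], [0, [0, 0, 0], [0, 0, 0]]]'

```text
clock: 14.3
eef_pos: [0.5458, 0.0423, 0.1279]
tool_rot: [-3.142, -0.0, 0.338]
wrist_force: [0.3, -0.7, -3.3]
width: 0.0184
grip_force: 59.0
```

```bash
python3 -c "
from h import *
st()"
```

```text
t 14.3 p [545.85  42.35 127.93] rpy [-1.800e+02 -1.000e-02  1.937e+01] F [ 0.3 -0.7 -3.3] M [ 0.012 -0.011  0.058] w 18.4 g 59.0 q [ 0.6  9.8 84.8  0.  85.4 71.2]
```

Emit:
drive_tool --series '[[0, [0, 0, 0.3], [0, 0, 0]], [0, [0, 0, 0], [0, 0, 0]], [0, [0, 0, 0.3], [0, 0, 0]], [0, [0, 0, 0], [0, 0, 0]], [0, [0, 0, 0.2], [0, 0, 0]], [0, [0, 0, 0], [0, 0, 0]], [0, [0, 0, 0], [0, 0, 0]], [0, [0, 0, 0], [0, 0, 0]], [0, [0, 0, 0], [0, 0, 0]], [0, [0, 0, 0], [0, 0, 0]]]'

```text
clock: 15.55
eef_pos: [0.5459, 0.0424, 0.1273]
tool_rot: [3.142, -0.0, 0.338]
wrist_force: [-0.3, -0.9, 0.9]
width: 0.018
grip_force: 59.6
```

```bash
python3 - <<'E'
from h import *
s=st(); c=snap('scene','s5'); t=snap('top','t5'); w=snap('wrist','w5')
v=proj(c,[.5458,.0423,.10]).astype(int);u=proj(w,[.5458,.0423,.115],True).astype(int);print(u,v)
f=lambda im,u,ww,h,k:cv2.resize(im[max(u[1]-h//2,0):,max(u[0]-ww//2,0):][:h,:ww,::-1],(ww*k,h*k),interpolation=cv2.INTER_CUBIC)
cv2.imwrite('pics/m5.png',np.hstack([f(w['img'],u-[0,20],200,200,2),f(c['img'],v,80,80,5)]))
E
```

```text
t 15.55 p [545.94  42.37 127.31] rpy [ 1.800e+02 -3.000e-02  1.938e+01] F [-0.3 -0.9  0.9] M [0.09  0.09  0.026] w 18.0 g 59.6 q [ 0.6  9.8 84.8  0.  85.3 71.2]
[316 298] [312 216]
```

View pics/m5.png

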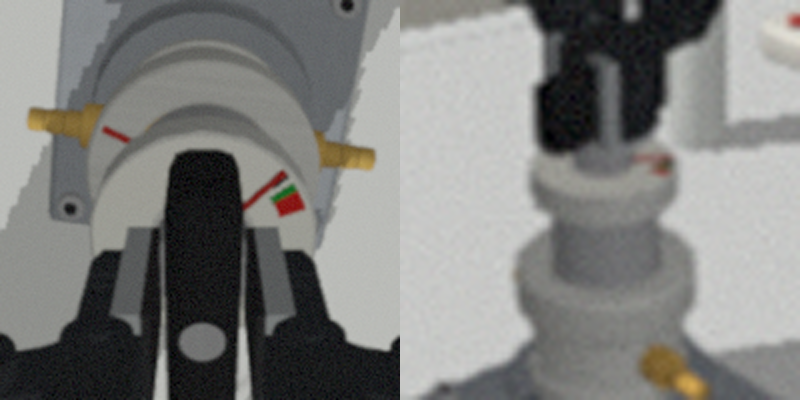

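Spanner in the bore (scene panel: nose in cell at (605,250)), TCP height 127.3 → tips at 66.0 mm, with a first light contact of 3.6 N: it is seated. The pointer is at zero. Now I'll turn gently.

Emit:
drive_tool --series '[[0, [0, 0, 0], [0, 0, 1]], [0, [0, 0, 0], [0, 0, 1]], [0, [0, 0, 0], [0, 0, 1]], [0, [0, 0, 0], [0, 0, 1]], [0, [0, 0, 0], [0, 0, 1]], [0, [0, 0, 0], [0, 0, 1]], [0, [0, 0, 0], [0, 0, 1]], [0, [0, 0, 0], [0, 0, 1]], [0, [0, 0, 0], [0, 0, 0]], [0, [0, 0, 0], [0, 0, 0]]]'

```text
clock: 16.95
eef_pos: [0.5459, 0.0424, 0.1272]
tool_rot: [-3.142, -0.0, 0.199]
wrist_force: [-0.4, 0.6, 4.4]
width: 0.0181
grip_force: 60.0
```

```bash
python3 -c "
from h import *
for i in range(3): s=st(); snap('wrist','w6')
"
```

```text
t 16.95 p [545.89  42.39 127.22] rpy [-1.800e+02 -2.000e-02  1.139e+01] F [-0.4  0.6  4.4] M [0.23  0.032 0.135] w 18.1 g 60.0 q [ 0.6  9.9 84.8  0.  85.3 79.2]
t 17.0 p [545.87  42.4  127.2 ] rpy [-1.7999e+02 -1.0000e-02  1.1390e+01] F [0.1 0.9 3.8] M [0.24  0.122 0.132] w 17.8 g 60.0 q [ 0.6  9.9 84.8  0.  85.3 79.2]
t 17.05 p [545.87  42.39 127.2 ] rpy [-1.7999e+02 -2.0000e-02  1.1380e+01] F [-0.   0.1  3.6] M [0.231 0.088 0.104] w 18.1 g 60.1 q [ 0.6  9.9 84.8  0.  85.3 79.2]
```

Emit:
drive_tool --series '[[0, [0, 0, 0], [0, 0, 0.5]], [0, [0, 0, 0], [0, 0, 0.5]], [0, [0, 0, 0], [0, 0, 0.5]], [0, [0, 0, 0], [0, 0, 0.5]], [0, [0, 0, 0], [0, 0, 0.5]], [0, [0, 0, 0], [0, 0, 0.5]], [0, [0, 0, 0], [0, 0, 0.5]], [0, [0, 0, 0], [0, 0, 0.5]], [0, [0, 0, 0], [0, 0, 0]], [0, [0, 0, 0], [0, 0, 0]]]'

```text
clock: 18.35
eef_pos: [0.5459, 0.0424, 0.1272]
tool_rot: [-3.142, -0.0, 0.129]
wrist_force: [1.0, 1.1, 5.4]
width: 0.0185
grip_force: 60.2
```

```bash
python3 - <<'E'
from h import *
for i in range(3): s=st(); snap('wrist','w7')
f=lambda n:cv2.resize(ld(n)['img'][210:310,330:400][:,:,::-1],None,fx=3.7,fy=5,interpolation=cv2.INTER_CUBIC)
f=lambda n:cv2.resize(ld(n)['img'][245:305,325:377][:,:,::-1],None,fx=5,fy=5,interpolation=cv2.INTER_CUBIC)
cv2.imwrite('pics/m7.png',np.hstack([f('w5'),f('w6'),f('w7')]))
E
```

```text
t 18.35 p [545.86  42.36 127.18] rpy [-1.80e+02 -1.00e-02  7.36e+00] F [1.  1.1 5.4] M [0.241 0.039 0.168] w 18.5 g 60.2 q [ 0.6  9.9 84.8  0.  85.3 83.2]
t 18.4 p [545.87  42.37 127.19] rpy [-1.80e+02 -1.00e-02  7.36e+00] F [-0.3  1.5  5.6] M [0.29  0.095 0.165] w 18.2 g 60.2 q [ 0.6  9.9 84.8  0.  85.3 83.2]
t 18.45 p [545.85  42.37 127.18] rpy [-1.80e+02 -1.00e-02  7.36e+00] F [0.1 0.9 4.7] M [0.252 0.042 0.18 ] w 18.4 g 60.2 q [ 0.6  9.9 84.8  0.  85.3 83.2]
```

View pics/m7.png

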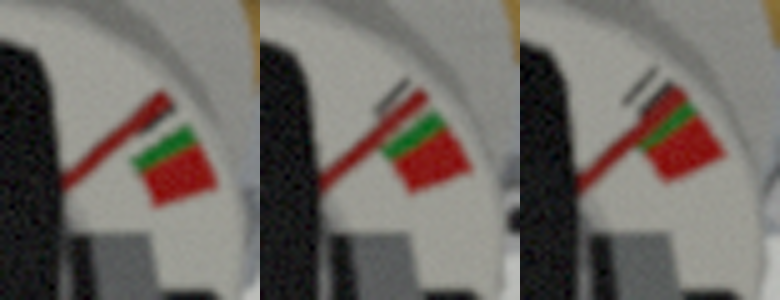

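The pointer has moved from its zero tick towards the green band (green at (165,148) → (153,137) → (148,126) in the panels), while the dial lags somewhat in the fingers. I'll measure polar angles on the dial plane.

```bash
cat > dial.py <<'E'
from h import *
def dial(n):
    c=ld(n); im=c['img'].astype(float); ax=np.array([.54587,.04237])
    P=[];C=[]
    for v in range(235,320):
        for u in range(320,400):
            p=atz(c,(u,v),.116,True)[:2]-ax; P.append(p*1000); C.append(im[v,u])
    P=np.array(P);C=np.array(C); rr=np.hypot(*P.T); a=np.degrees(np.arctan2(P[:,1],P[:,0]))
    R,G,B=C.T; ok=(rr<26)&(rr>11)
    wr=np.clip(R-np.maximum(G,B)-40,0,None)*ok; wg=np.clip(G-np.maximum(R,B)-15,0,None)*ok
    m=wg>0; ga=(a*wg).sum()/wg.sum(); gr=(rr*wg).sum()/wg.sum()
    # pointer: red pixels inside the band's radius
    out=[n,'green a %.1f r %.1f-%.1f'%(ga,rr[m].min(),rr[m].max())]
    for lo,hi in((12,14),(14,16),(16,18),(18,20)):
        k=ok&(rr>lo)&(rr<hi)&(wr>0)&(a>ga+(-1.5)); out.append('%d-%d: %.1f n%d'%(lo,hi,(a*wr)[k].sum()/max(wr[k].sum(),1),k.sum()))
    k=(rr>19)&(rr<24)&(wr>0)&(a<ga); out.append('redband %.1f'%((a*wr)[k].sum()/wr[k].sum()))
    print(*out,sep=' | ')
if __name__=='__main__':
    import sys
    for n in sys.argv[1:]: dial(n)
E
python3 dial.py w5 w6 w7
```

```text
w5 | green a -35.9 r 19.2-25.5 | 12-14: -26.6 n6 | 14-16: -26.6 n12 | 16-18: -26.4 n12 | 18-20: -26.4 n12 | redband -44.4
w6 | green a -39.6 r 19.0-25.3 | 12-14: -33.4 n7 | 14-16: -33.4 n12 | 16-18: -33.6 n11 | 18-20: -33.7 n14 | redband -48.0
w7 | green a -41.0 r 20.0-25.2 | 12-14: -37.2 n8 | 14-16: -37.2 n12 | 16-18: -37.0 n12 | 18-20: -37.2 n15 | redband -48.6
```

Emit:
drive_tool --series '[[0, [0, 0, 0], [0, 0, 0.5]], [0, [0, 0, 0], [0, 0, 0.5]], [0, [0, 0, 0], [0, 0, 0.5]], [0, [0, 0, 0], [0, 0, 0.5]], [0, [0, 0, 0], [0, 0, 0.5]], [0, [0, 0, 0], [0, 0, 0.5]], [0, [0, 0, 0], [0, 0, 0]], [0, [0, 0, 0], [0, 0, 0]], [0, [0, 0, 0], [0, 0, 0]], [0, [0, 0, 0], [0, 0, 0]]]'

```text
clock: 19.75
eef_pos: [0.5459, 0.0424, 0.1272]
tool_rot: [-3.142, -0.0, 0.076]
wrist_force: [-0.6, 1.2, 4.7]
width: 0.0179
grip_force: 60.2
```

```bash
python3 - <<'E'
from h import *
from dial import dial
for i in range(3): s=st(); snap('wrist','w8')
dial('w8')
E
```

```text
t 19.75 p [545.88  42.37 127.18] rpy [-1.80e+02 -1.00e-02  4.37e+00] F [-0.6  1.2  4.7] M [0.191 0.006 0.213] w 17.9 g 60.2 q [ 0.6  9.9 84.8  0.  85.3 86.2]
t 19.8 p [545.87  42.36 127.19] rpy [-1.80e+02 -1.00e-02  4.37e+00] F [0.1 0.9 5.2] M [0.27  0.021 0.249] w 18.4 g 60.2 q [ 0.6  9.9 84.8  0.  85.3 86.2]
t 19.85 p [545.89  42.34 127.19] rpy [-1.80e+02 -2.00e-02  4.37e+00] F [-0.5  0.8  4. ] M [0.277 0.127 0.248] w 17.8 g 60.2 q [ 0.6  9.9 84.8  0.  85.3 86.2]dial.py:11: RuntimeWarning: invalid value encountered in scalar divide
  m=wg>0; ga=(a*wg).sum()/wg.sum(); gr=(rr*wg).sum()/wg.sum()
Traceback (most recent call last):
  File "dial.py", line 13, in dial
    out=[n,'green a %.1f r %.1f-%.1f'%(ga,rr[m].min(),rr[m].max())]
                                          ~~~~~~~~~^^
ValueError: zero-size array to reduction operation minimum which has no identity
```

```bash
python3 - <<'E'
from h import *
out=[]
for n in('w5','w6','w7','w8'):
    c=ld(n); im=c['img'].astype(float); S=[]
    for v in range(235,330):
        for u in range(315,400):
            p=(atz(c,(u,v),.116,True)[:2]-[.54587,.04237])*1000; r_=np.hypot(*p)
            if 11<r_<27: S.append([r_,np.degrees(np.arctan2(p[1],p[0])),*im[v,u]])
    S=np.array(S); wr=np.clip(S[:,2]-S[:,3:].max(1)-40,0,None)
    k=(S[:,0]<17.5)&(wr>0); b=(S[:,0]>19)&(S[:,0]<25)&(wr>0)
    pa=(S[k,1]*wr[k]).sum()/wr[k].sum()
    # clockwise end of red band (half-max edge), green lower count
    h,e=np.histogram(S[b,1],bins=np.arange(-62,-20,2),weights=wr[b])
    g=(S[:,0]>19)&(S[:,3]>S[:,2]+5)&(S[:,3]>S[:,4]+5)
    print(n,'ptr %.2f'%pa,'end %.2f'%np.percentile(S[b,1],3),h.astype(int).tolist(),'green n',g.sum(), S[g,1].mean().round(1) if g.any() else '')
f=lambda n:cv2.resize(ld(n)['img'][245:305,325:377][:,:,::-1],None,fx=7,fy=7,interpolation=cv2.INTER_CUBIC)
cv2.imwrite('pics/m8.png',np.hstack([f('w7'),f('w8')]))
E
```

```text
w5 ptr -26.53 end -49.74 [0, 0, 0, 0, 0, 13, 817, 1338, 1304, 1269, 1401, 295, 0, 0, 0, 0, 103, 904, 304, 0] green n 70 -35.7
w6 ptr -33.48 end -53.28 [0, 0, 0, 0, 542, 1402, 1232, 1374, 1328, 565, 0, 0, 0, 425, 656, 36, 0, 0, 0, 0] green n 65 -39.2
w7 ptr -37.13 end -53.84 [0, 0, 0, 34, 897, 1333, 1330, 1313, 1302, 284, 0, 249, 831, 256, 0, 0, 0, 0, 0, 0] green n 38 -48.5
w8 ptr -39.67 end -54.28 [0, 0, 0, 173, 1149, 1263, 1391, 1219, 1252, 221, 497, 685, 16, 0, 0, 0, 0, 0, 0, 0] green n 6 -22.2
```

View pics/m8.png

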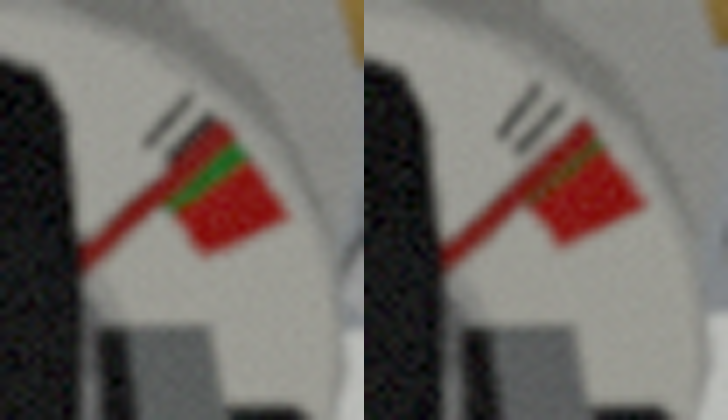

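Right panel (w8): the pointer lies at the start of the green band, with a thin green strip left below it; reading about 0.15. I need 0.035 rad more.

Emit:
drive_tool --series '[[0, [0, 0, 0], [0, 0, 0.7]], [0, [0, 0, 0], [0, 0, 0.7]], [0, [0, 0, 0], [0, 0, 0.7]], [0, [0, 0, 0], [0, 0, 0.7]], [0, [0, 0, 0], [0, 0, 0]], [0, [0, 0, 0], [0, 0, 0]], [0, [0, 0, 0], [0, 0, 0]], [0, [0, 0, 0], [0, 0, 0]], [0, [0, 0, 0], [0, 0, 0]], [0, [0, 0, 0], [0, 0, 0]]]'

```text
clock: 21.15
eef_pos: [0.5459, 0.0424, 0.1272]
tool_rot: [-3.142, -0.0, 0.028]
wrist_force: [-0.3, 1.5, 4.9]
width: 0.0179
grip_force: 60.2
```

```bash
cat > m.py <<'E'
from h import *
import sys
def m(n):
    c=ld(n); im=c['img'].astype(float); S=[]
    for v in range(235,330):
        for u in range(315,400):
            p=(atz(c,(u,v),.116,True)[:2]-[.54587,.04237])*1000; r_=np.hypot(*p)
            if 11<r_<27: S.append([r_,np.degrees(np.arctan2(p[1],p[0])),*im[v,u]])
    S=np.array(S); wr=np.clip(S[:,2]-S[:,3:].max(1)-40,0,None)
    k=(S[:,0]<17.5)&(wr>0); b=(S[:,0]>19)&(S[:,0]<25)&(wr>0)
    pa=(S[k,1]*wr[k]).sum()/wr[k].sum(); e=np.percentile(S[b,1],3)
    print(n,'ptr %.2f end %.2f reading %.3f'%(pa,e,np.radians(-26.53+49.74-pa+e)))
E
python3 - <<'E'
from m import *
for i in range(4):
    s=st(); snap('wrist','w9')
m('w9')
E
```

```text
t 21.15 p [545.87  42.37 127.18] rpy [-1.80e+02 -1.00e-02  1.58e+00] F [-0.3  1.5  4.9] M [0.196 0.04  0.282] w 17.9 g 60.2 q [ 0.6  9.9 84.8  0.  85.3 89. ]
t 21.2 p [545.87  42.36 127.16] rpy [-1.80e+02 -1.00e-02  1.58e+00] F [0.5 0.6 5. ] M [0.218 0.112 0.283] w 18.1 g 60.2 q [ 0.6  9.9 84.8  0.  85.3 89. ]
t 21.25 p [545.88  42.35 127.18] rpy [ 1.80e+02 -1.00e-02  1.58e+00] F [0.1 1.  5.5] M [0.256 0.066 0.302] w 17.9 g 60.2 q [ 0.6  9.9 84.8 -0.  85.3 89. ]
t 21.3 p [545.87  42.36 127.18] rpy [-1.80e+02 -1.00e-02  1.58e+00] F [-0.4  1.5  5.1] M [0.279 0.024 0.268] w 18.5 g 60.2 q [ 0.6  9.9 84.8  0.  85.3 89. ]
w9 ptr -41.96 end -54.44 reading 0.187
```

Image (0.187) and torque (0.189) agree. I'll hold for over a second more, then ease off.

Emit:
drive_tool --series '[[0, [0, 0, 0], [0, 0, 0]], [0, [0, 0, 0], [0, 0, 0]], [0, [0, 0, 0], [0, 0, 0]], [0, [0, 0, 0], [0, 0, 0]], [0, [0, 0, 0], [0, 0, 0]], [0, [0, 0, 0], [0, 0, 0]], [0, [0, 0, 0], [0, 0, 0]], [0, [0, 0, 0], [0, 0, 0]], [0, [0, 0, 0], [0, 0, 0]], [0, [0, 0, 0], [0, 0, 0]]]'

```text
clock: 22.6
eef_pos: [0.5459, 0.0424, 0.1272]
tool_rot: [-3.142, -0.0, 0.028]
wrist_force: [-0.1, 1.1, 5.6]
width: 0.0184
grip_force: 60.2
```

Emit:
drive_tool --series '[[0, [0, 0, 0], [0, 0, -2]], [0, [0, 0, 0], [0, 0, -2]], [0, [0, 0, 0], [0, 0, -2]], [0, [0, 0, 0], [0, 0, -2]], [0, [0, 0, 0], [0, 0, -2]], [0, [0, 0, 0], [0, 0, -2]], [0, [0, 0, 0], [0, 0, -2]], [0, [0, 0, 0], [0, 0, -2]], [0, [0, 0, 0], [0, 0, 0]], [0, [0, 0, 0], [0, 0, 0]]]'

```text
clock: 23.85
eef_pos: [0.5458, 0.0423, 0.1272]
tool_rot: [-3.142, -0.0, 0.306]
wrist_force: [-0.6, 0.3, 5.2]
width: 0.0184
grip_force: 60.2
```

```bash
python3 - <<'E'
from m import *
s=st(); snap('wrist','w10'); s=st()
m('w10')
E
```

```text
t 23.85 p [545.83  42.33 127.16] rpy [-1.800e+02 -1.000e-02  1.754e+01] F [-0.6  0.3  5.2] M [ 0.196  0.076 -0.002] w 18.4 g 60.2 q [ 0.6  9.9 84.8  0.  85.3 73. ]
t 23.9 p [545.86  42.32 127.17] rpy [-1.800e+02 -1.000e-02  1.754e+01] F [-1.   1.3  4.3] M [ 0.239  0.102 -0.065] w 18.2 g 60.2 q [ 0.6  9.9 84.8  0.  85.3 73. ]
w10 ptr -28.17 end -52.97 reading -0.028
```

Emit:
drive_tool --series '[[0, [0, 0, -1], [0, 0, 0]], [0, [0, 0, -2], [0, 0, 0]], [0, [0, 0, -3], [0, 0, 0]], [0, [0, 0, -5], [0, 0, 0]], [0, [0, 0, -8], [0, 0, 0]], [0, [0, 0, -10], [0, 0, 0]], [0, [0, 0, -12], [0, 0, 0]], [0, [0, 0, -4], [0, 0, 0]], [0, [0, 0, 0], [0, 0, 0]], [0, [0, 0, 0], [0, 0, 0]]]'

```text
clock: 25.15
eef_pos: [0.5456, 0.0424, 0.1716]
tool_rot: [-3.141, 0.001, 0.307]
wrist_force: [0.0, -0.4, -2.5]
width: 0.0181
grip_force: 59.0
```

```bash
python3 - <<'E'
from m import *
s=st(); snap('scene','s11'); snap('wrist','w11')
plan(s['eef_pos'],np.degrees(s['tool_rot'][2]),[.5623,-.2164,.170],43.4,8,1)
E
```

```text
t 25.15 p [545.58  42.36 171.6 ] rpy [-1.7998e+02  5.0000e-02  1.7580e+01] F [ 0.  -0.4 -2.5] M [-0.047 -0.016 -0.011] w 18.1 g 59.0 q [ 0.6  8.1 81.7  0.  90.3 73. ]
[[[-7.8, 31.5, 0.2], np.float64(-3.2)], [[-9.5, 30.9, 0.2], np.float64(-3.3)], [[-11.3, 30.4, 0.2], np.float64(-3.2)], [[-13.0, 29.7, 0.2], np.float64(-3.2)], [[-14.6, 29.0, 0.2], np.float64(-3.2)], [[-16.2, 28.1, 0.2], np.float64(-3.3)], [[-17.8, 27.0, 0.2], np.float64(-3.2)], [[-19.2, 26.1, 0.2], np.float64(-3.2)]]
ends [ 562.3 -216.4  170. ] 43.38
```

Emit:
drive_tool --series '[[0, [-7.8, 31.5, 0.2], [0, 0, -3.2]], [0, [-9.5, 30.9, 0.2], [0, 0, -3.3]], [0, [-11.3, 30.4, 0.2], [0, 0, -3.2]], [0, [-13, 29.7, 0.2], [0, 0, -3.2]], [0, [-14.6, 29, 0.2], [0, 0, -3.2]], [0, [-16.2, 28.1, 0.2], [0, 0, -3.3]], [0, [-17.8, 27, 0.2], [0, 0, -3.2]], [0, [-19.2, 26.1, 0.2], [0, 0, -3.2]], [0, [0, 0, 0], [0, 0, 0]], [0, [0, 0, 0], [0, 0, 0]]]'

```text
clock: 26.5
eef_pos: [0.5624, -0.216, 0.1701]
tool_rot: [-3.141, -0.0, 0.757]
wrist_force: [0.2, 0.1, -2.3]
width: 0.0182
grip_force: 59.1
```

```bash
python3 - <<'E'
from m import *
s=st()
plan(s['eef_pos'],np.degrees(s['tool_rot'][2]),[.5623,-.2164,.125],43.4,1,1)
E
```

```text
t 26.5 p [ 562.43 -215.97  170.1 ] rpy [-1.7995e+02 -1.0000e-02  4.3350e+01] F [ 0.2  0.1 -2.3] M [ 0.035  0.033 -0.008] w 18.2 g 59.1 q [-24.5  16.9  71.6   0.   91.5  22.1]
[[[-0.4, 0.2, 45.1], np.float64(-0.0)]]
ends [ 562.3 -216.4  125. ] 43.35
```

Emit:
drive_tool --series '[[0, [-0.4, 0.2, 20], [0, 0, 0]], [0, [0, 0, 20], [0, 0, 0]], [0, [0, 0, 12], [0, 0, 0]], [0, [0, 0, 3], [0, 0, 0]], [0, [0, 0, 3], [0, 0, 0]], [0, [0, 0, 3], [0, 0, 0]], [0, [0, 0, 3], [0, 0, 0]], [0, [0, 0, 3], [0, 0, 0]], [0, [0, 0, 0], [0, 0, 0]], [0, [0, 0, 0], [0, 0, 0]]]'

```text
clock: 27.75
eef_pos: [0.5624, -0.2168, 0.1036]
tool_rot: [3.141, -0.0, 0.757]
wrist_force: [0.3, -0.2, -3.5]
width: 0.018
grip_force: 59.1
```

```bash
python3 -c "
from h import *
st()"
```

```text
t 27.75 p [ 562.42 -216.83  103.57] rpy [ 1.7999e+02 -1.0000e-02  4.3380e+01] F [ 0.3 -0.2 -3.5] M [ 0.01  -0.005  0.011] w 18.0 g 59.1 q [-24.6  19.6  76.1   0.   84.3  22. ]
```

No contact: the nose is in the bore. Down to just above full depth.

Emit:
drive_tool --series '[[0, [0, 0, 5], [0, 0, 0]], [0, [0, 0, 5], [0, 0, 0]], [0, [0, 0, 5], [0, 0, 0]], [0, [0, 0, 5], [0, 0, 0]], [0, [0, 0, 4], [0, 0, 0]], [0, [0, 0, 3], [0, 0, 0]], [0, [0, 0, 2], [0, 0, 0]], [0, [0, 0, 1], [0, 0, 0]], [0, [0, 0, 0], [0, 0, 0]], [0, [0, 0, 0], [0, 0, 0]]]'

```text
clock: 29.0
eef_pos: [0.5624, -0.2168, 0.0736]
tool_rot: [3.141, -0.0, 0.757]
wrist_force: [-0.8, -0.3, -2.6]
width: 0.0187
grip_force: 59.2
```

```bash
python3 -c "
from h import *
st()"
```

```text
t 29.0 p [ 562.43 -216.83   73.61] rpy [ 1.7999e+02 -1.0000e-02  4.3380e+01] F [-0.8 -0.3 -2.6] M [-0.009 -0.041 -0.048] w 18.7 g 59.2 q [-24.6  21.2  77.6   0.   81.1  22. ]
```

Emit:
drive_tool --series '[[0, [0, 0, 0.3], [0, 0, 0]], [0, [0, 0, 0.3], [0, 0, 0]], [0, [0, 0, 0], [0, 0, 0]], [0.3, [0, 0, 0], [0, 0, 0]], [0.5, [0, 0, 0], [0, 0, 0]], [1, [0, 0, 0], [0, 0, 0]], [1, [0, 0, 0], [0, 0, 0]], [1, [0, 0, 0], [0, 0, 0]], [1, [0, 0, 0], [0, 0, 0]], [1, [0, 0, 0], [0, 0, 0]]]'

```text
clock: 30.25
eef_pos: [0.5624, -0.2168, 0.0729]
tool_rot: [-3.142, -0.0, 0.757]
wrist_force: [0.0, 1.0, -0.3]
width: 0.0849
grip_force: 0.0
```

Emit:
drive_tool --series '[[1, [0, 0, -5], [0, 0, 0]], [1, [0, 0, -10], [0, 0, 0]], [1, [0, 0, -20], [0, 0, 0]], [1, [0, 0, -30], [0, 0, 0]], [1, [0, 0, -40], [0, 0, 0]], [1, [0, 0, -37], [0, 0, 0]], [1, [-40, 0, 0], [0, 0, 0]], [1, [-20, 0, 0], [0, 0, 0]], [1, [0, 0, 0], [0, 0, 0]], [1, [0, 0, 0], [0, 0, 0]]]'

```text
clock: 31.5
eef_pos: [0.5191, -0.2575, 0.2146]
tool_rot: [-3.141, -0.0, 0.757]
wrist_force: [-0.1, 0.4, 0.5]
width: 0.0857
grip_force: 0.0
```

```bash
python3 - <<'E'
from h import *
s=st(); c=snap('wrist','w12'); sc=snap('scene','s12'); t=snap('top','t12')
f=lambda im,u,ww,h,k:cv2.resize(im[max(u[1]-h//2,0):,max(u[0]-ww//2,0):][:h,:ww,::-1],(ww*k,h*k),interpolation=cv2.INTER_CUBIC)
u=proj(c,[.5625,-.216,.103],True).astype(int); print(u)
# bright grip button in wrist view; triangulate with scene/top as far as visible
def btn(c,P,fish):
    q=proj(c,P,fish); x,y=q.round().astype(int); w=12; g=cv2.cvtColor(c['img'],cv2.COLOR_RGB2GRAY)[y-w:y+w+1,x-w:x+w+1]
    n,l,st_,ce=cv2.connectedComponentsWithStats((g>80).astype(np.uint8)); k=[i for i in range(1,n) if st_[i,4]<300]
    k=min(k,key=lambda i:np.hypot(*(ce[i]-w))); return ce[k]+[x-w,y-w],st_[k,4]
for nm,cc,fi in(('w2',ld('w2'),1),('w12',c,1),('top0',ld('top0'),0),('t12',t,0)):
    b,a=btn(cc,[.5625,-.216,.103],fi); print(nm,b,a,atz(cc,b,.103,fi))
A=ld('scene0')['img'].astype(int);d=np.abs(A-sc['img'].astype(int)).sum(2)
for n,P in(('blue',(254,303)),('yellow',(404,270)),('tube',(331,180)),('spanner',(400,300))): print(n,d[P[1]-18:P[1]+18,P[0]-18:P[0]+18].mean().round(1))
E
```

```text
t 31.5 p [ 519.09 -257.47  214.62] rpy [-1.7996e+02 -2.0000e-02  4.3390e+01] F [-0.1  0.4  0.5] M [ 0.06  -0.019  0.004] w 85.7 g 0.0 q [-30.   12.1  72.2   0.   95.7  16.6]
[316 149]
w2 [316.34074074 150.08148148] 135 [ 0.5626279  -0.21596208  0.103     ]
w12 [317.8358209  149.23134328] 134 [ 0.56318202 -0.21676327  0.103     ]
top0 [461.5625 229.25  ] 16 [ 0.56212126 -0.215877    0.103     ]
t12 [465.44117647 226.69117647] 68 [ 0.56655036 -0.22308705  0.103     ]
blue 102.0
yellow 103.9
tube 170.0
spanner 116.0
```

```bash
python3 -c "
from h import *
print(r.job_done())"
```

```text
the job is handed in; nothing more can be done
None
```

I checked the ring with the lugs seated: the pointer held in the green band at about 0.19 for over 2 s, with no sign that the ring gave way. The spanner is back down in its stand, and the job was handed in at about 31.5 s; I felt no contact with the tins or tube, but did not check their positions again at the end.

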